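Line up the reagent bottles by size

ROBOT

A 6-joint arm with a two-finger parallel gripper is mounted at the origin on the work surface. World frame = base frame: x ahead of the robot, y to its left, z up, the work surface at z = 0. Lengths are in m, angles in rad, forces in N, time in s.
With the tool pointing down it reaches from about 0.375 to 0.975 m from the base axis. Payload 3.8 kg.
Tool frame: the origin (TCP) lies midway between the tips of the shut fingers; the grasp point (between the pads) lies 19 mm behind it; z points along the fingers, y is the direction in which the jaws open and shut (so a half turn about z gives the same grasp; the last joint's range is limited). The gripper opens to 88 mm and grips with 3 to 60 N. Pads are 18 mm wide; open, the fingers measure 123 mm over their backs; the gripper's body (75 mm by 187 mm) begins 45 mm behind the grasp point.
Start: joints at [1.094, 0.264, 1.604, -0, 1.274, -0.037], TCP at [0.287, 0.611, 0.239] pointing down, gripper open.
Joint ranges: [-2.63, 2.63], [-0.94, 2.18], [0.31, 2.57], [-1.31, 4.45], [0, 2.66], [-2.55, 2.55]. Speed limits (rad/s): [2.57, 2.57, 3.14, 3.14, 3.14, 3.14].

INTERFACE

Orientations are given as a unit quaternion [w, x, y, z].
In Python, from station import state, grab_frame, calibration, finish_job gives the robot as it stands.
- The arm moves only by the tool jog_arm, never from a script. Its argument "rows" is a list of rows, each a list of 7 numbers: the shift along the tool's x, y, z scaled (see below), then the turn, a rotation vector about the tool's x, y, z scaled (see below), then the opening, from -1 (shut) to 1 (fully open). A call has 1 to 5 rows; each row shifts and turns the commanded pose from where the row before left it, along the tool's axes as they then stand; what a row does not reach is not made up. The controller multiplies each number of a shift by 10 cm and each number of a turn by pi rad. A row lasts 1/12 s, in which the tool goes at most 41.7 mm and 7.16 degrees, less where a joint would pass 70% of its speed; a pose out of reach is approached as far as the arm can. A call with a number of a shift or a turn outside -1 to 1 is refused whole. A call with a gripper value outside its range is refused whole. The fingers move at their own pace and stop on an object; "force" is the grip in N (left out, the last holds). Time passes only in rows, so rows that do not move let the fingers close. It gives the time, the measured TCP pose, the force and the opening at its end, in the units of the state.
- state(): the state, without advancing time (a new reading comes with each control period).
- grab_frame(name): name is "scene" or "top"; returns the picture (400x640x3 uint8, red, green, blue); there is no depth.
- calibration(name): a dict with "mtx" (3x3 intrinsics, pixels), "world_to_cam" (4x4, takes a point from world to camera coordinates). Camera axes: x right, y down, z forward; pixel columns grow to the right and rows downward; lengths in m; the calibration is good to about 2 mm. A picture is of the moment at which its call begins. calibration takes no time and is no camera call.
- finish_job(): hands the job in, once; it reports no verdict.
The state is a dict: "time": time; "q": joint angles; "qd": joint speeds; "joint_efforts": joint torques, N m; "ee_pos": TCP position; "tool_rot": TCP orientation; "force": force on the tool from outside, world axes, zero at the start; "moment": the same for the moment, N m; "grip_width": finger opening in m.
Only numpy, scipy, OpenCV 4.12 (cv2) and the standard library are available. Lean on these libraries where they do the work, as an engineer would, in place of code of your own. Each camera call takes 0.05 s, during which the arm holds its last target.

TASK

Line the four white bottles up on the strip in order of size, the smallest on the ring beside the mortar and each next larger one on the next ring, so that the largest is at the timer's end. Stand each bottle upright and centred in its ring, setting it down gently (no dropping or knocking over), and leave the mortar and the timer where they are.

Things in the scene. Friction and masses are not known exactly. Their poses are not given: they have to be found in the camera images.
- bottle_smallest: loose upright round white plastic bottle with a blue screw cap, the smallest of four alike but for size: 56 mm tall over the cap, body 34 mm in diameter and cylindrical from the foot up to 41 mm, then a shoulder and a cap 24 mm in diameter; about 50 g. Origin at the centre of its underside, z up along its axis. Starts standing on the black bench, on the robot's side of the strip.
- bottle_small: loose upright round white plastic bottle with a blue screw cap, the second smallest of four alike but for size: 73 mm tall over the cap, body 42 mm in diameter and cylindrical from the foot up to 54 mm, then a shoulder and a cap 30 mm in diameter; about 90 g. Origin at the centre of its underside, z up along its axis. Starts standing on the black bench, on the robot's side of the strip.
- bottle_large: loose upright round white plastic bottle with a blue screw cap, the second largest of four alike but for size: 90 mm tall over the cap, body 50 mm in diameter and cylindrical from the foot up to 67 mm, then a shoulder and a cap 36 mm in diameter; about 150 g. Origin at the centre of its underside, z up along its axis. Starts standing on the black bench, on the robot's side of the strip.
- bottle_largest: loose upright round white plastic bottle with a blue screw cap, the largest of four alike but for size: 108 mm tall over the cap, body 58 mm in diameter and cylindrical from the foot up to 80 mm, then a shoulder and a cap 42 mm in diameter; about 240 g. Origin at the centre of its underside, z up along its axis. Starts standing on the black bench, on the robot's side of the strip.
- ring_1: flat black printed circle, 72 mm outside and 64 mm inside diameter, on a fixed light grey strip 380 x 110 mm whose level top is 12 mm above the bench; first from the left seen from the robot (the +y end). The four alike circles are in a straight line 95 mm apart, centred on the strip's width. Nothing there to bump against: the circle is flush. Origin at the circle's centre on the strip's top; z up, y along the row to the left, x across the row away from the robot.
- ring_2: flat black printed circle, 72 mm outside and 64 mm inside diameter, on a fixed light grey strip 380 x 110 mm whose level top is 12 mm above the bench; second from the left. The four alike circles are in a straight line 95 mm apart, centred on the strip's width. Nothing there to bump against: the circle is flush. Origin at the circle's centre on the strip's top; z up, y along the row to the left, x across the row away from the robot.
- ring_3: flat black printed circle, 72 mm outside and 64 mm inside diameter, on a fixed light grey strip 380 x 110 mm whose level top is 12 mm above the bench; third from the left. The four alike circles are in a straight line 95 mm apart, centred on the strip's width. Nothing there to bump against: the circle is flush. Origin at the circle's centre on the strip's top; z up, y along the row to the left, x across the row away from the robot.
- ring_4: flat black printed circle, 72 mm outside and 64 mm inside diameter, on a fixed light grey strip 380 x 110 mm whose level top is 12 mm above the bench; last, at the right (the -y end). The four alike circles are in a straight line 95 mm apart, centred on the strip's width. Nothing there to bump against: the circle is flush. Origin at the circle's centre on the strip's top; z up, y along the row to the left, x across the row away from the robot.
- mortar: loose white ceramic mortar with a fixed short pestle sticking out: bowl 84 mm across the mouth, 48 mm high, pestle to 90 mm high, leaning about 40 mm off centre away from the robot. It stands on the bench just beyond one end of the strip (either end), its centre about 100 mm from the nearest ring. Origin at the centre of its underside. Leave it alone.
- timer: loose grey bench timer, a flat box 60 x 70 mm, 25 mm high, with a dark green screen and three black keys. It lies on the bench just beyond the other end of the strip, its centre about 100 mm from the nearest ring. Origin at the centre of its underside. Leave it alone.
Mind the look-alikes: they are no part of the job. Leave any turquoise look-alike of the bottle_smallest alone. Leave any purple look-alike of the bottle_largest alone.

How it is judged:
At the end, for the whole second after the job is handed in: Counted from the mortar's end of the strip, the smallest, second smallest, second largest and largest bottle stand on the first, second, third and fourth ring, each within 14 mm of its ring's centre, upright (within 0.08 rad), with its foot on the strip (within 5 mm in height), released and at rest (((horizontal distance between mortar and ring_1 below 0.2 m and horizontal distance between bottle_smallest and ring_1 below 0.014 m and horizontal distance between bottle_small and ring_2 below 0.014 m and horizontal distance between bottle_large and ring_3 below 0.014 m and horizontal distance between bottle_largest and ring_4 below 0.014 m) or (horizontal distance between mortar and ring_4 below 0.2 m and horizontal distance between bottle_largest and ring_1 below 0.014 m and horizontal distance between bottle_large and ring_2 below 0.014 m and horizontal distance between bottle_small and ring_3 below 0.014 m and horizontal distance between bottle_smallest and ring_4 below 0.014 m)) and z of bottle_smallest in the frame of ring_1 between -0.005 and 0.005 m and angle between each of bottle_smallest, bottle_small, bottle_large, bottle_largest's own z axis and vertical below 0.08 rad and linear speed of each of bottle_smallest, bottle_small, bottle_large, bottle_largest below 0.02 m/s and angular speed of each of bottle_smallest, bottle_small, bottle_large, bottle_largest below 0.2 rad/s and z of bottle_small in the frame of ring_1 between -0.005 and 0.005 m and z of bottle_large in the frame of ring_1 between -0.005 and 0.005 m and z of bottle_largest in the frame of ring_1 between -0.005 and 0.005 m); the robot touches nothing.
It fails at once if the mortar is pushed more than 15 mm (distance of mortar from where it was at the start of the episode above 0.015 m).
It fails at once if the timer is pushed more than 15 mm (distance of timer from where it was at the start of the episode above 0.015 m).
It fails at once if a bottle is knocked over (leans more than 0.9 rad) (angle between any of bottle_smallest, bottle_small, bottle_large, bottle_largest's own z axis and vertical above 0.9 rad).
It fails at once if a bottle is dropped (falls free faster than 0.7 m/s, some 25 mm) ((linear speed of bottle_smallest above 0.7 m/s and contact force between bottle_smallest and the fingers below 0.05 N) or (linear speed of bottle_small above 0.7 m/s and contact force between bottle_small and the fingers below 0.05 N) or (linear speed of bottle_large above 0.7 m/s and contact force between bottle_large and the fingers below 0.05 N) or (linear speed of bottle_largest above 0.7 m/s and contact force between bottle_largest and the fingers below 0.05 N)).
It also fails if it takes over 112 s, if anything falls off the work surface, if the arm or the gripper's body presses on something with over 40 N, if the wrist force passes 120 N, or if a joint passes its speed limit or range.

## Working session

There is one attempt and no reset: what is moved stays moved. The work goes in short steps, Python scripts to look and compute and a tool call to move; the robot and the scene stay as the last step left them, time stands still between calls to the robot, and variables do not carry over. Pictures are saved under pics/ and viewed, and the job is handed in when it is done.

Besides the shell and the picture viewer there is one more tool, called as a command line: name --pt "numbers of a row" for each row, then --argument value for the rest. jog_arm: Moves the arm, as the interface text tells. Its arguments: {"type":"object","properties":{"rows":{"type":"array"},"force":{"type":"number"}},"required":["rows"]}

```bash
ls; mkdir -p pics; python3 - <<'E'
from station import *
import cv2
print(state())
for n in("scene","top"):
    f=grab_frame(n); cv2.imwrite(f"pics/{n}0.png",f[:,:,::-1]); print(n,calibration(n))
E
```

```text
pics
{'time': 0.0, 'q': array([ 1.09408918e+00,  2.64743122e-01,  1.60534479e+00,  4.43222629e-05,
        1.27373175e+00, -3.68683227e-02]), 'qd': array([-0.0021415 ,  0.00013672,  0.0022129 ,  0.00042073,  0.00077141,
       -0.00140321]), 'joint_efforts': array([ 2.56676380e-03, -5.02117896e+01, -3.56876671e+01,  7.30527216e-02,
        2.95085565e-02, -1.97194490e-04]), 'ee_pos': array([0.28705414, 0.61013725, 0.23741056]), 'tool_rot': array([-3.03290479e-04,  2.18157194e-01,  9.75913008e-01, -1.07161205e-03]), 'force': array([ 0.19372658,  0.56525127, -0.03350857]), 'moment': array([ 0.00640728, -0.01592764, -0.0139611 ]), 'grip_width': 0.08817955752829859}
scene {'mtx': array([[367.81863531,   0.        , 311.59436724],
       [  0.        , 367.81863531, 196.67366634],
       [  0.        ,   0.        ,   1.        ]]), 'world_to_cam': array([[ 0.62393275,  0.78146811,  0.00393837, -0.3336336 ],
       [ 0.42716972, -0.33682824, -0.83909044, -0.18090169],
       [-0.65439587,  0.52521836, -0.54397769,  1.33930771],
       [ 0.        ,  0.        ,  0.        ,  1.        ]])}
top {'mtx': array([[388.24474449,   0.        , 315.92701345],
       [  0.        , 388.24474449, 195.90287636],
       [  0.        ,   0.        ,   1.        ]]), 'world_to_cam': array([[-8.29424960e-03, -9.99912982e-01, -1.02583396e-02,
         5.58972660e-04],
       [-9.88513731e-01,  9.74695410e-03, -1.50816446e-01,
         5.36002673e-01],
       [ 1.50903310e-01,  8.88960032e-03, -9.88508556e-01,
         9.12099810e-01],
       [ 0.00000000e+00,  0.00000000e+00,  0.00000000e+00,
         1.00000000e+00]])}
```

View pics/scene0.png

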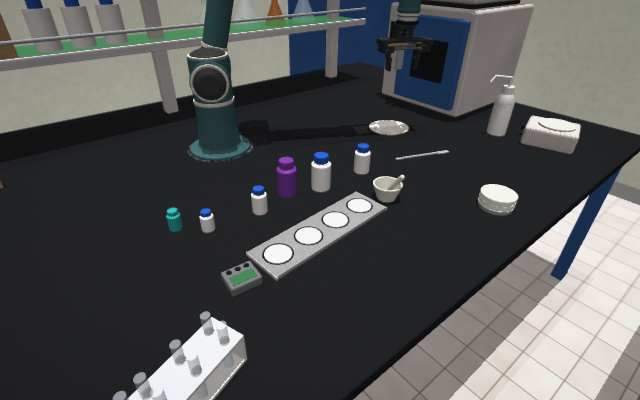

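View pics/top0.png

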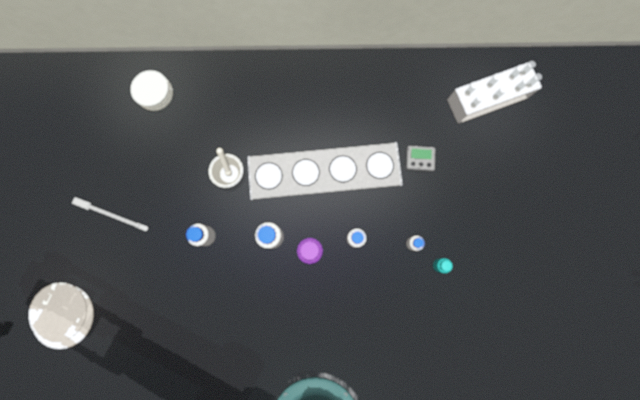

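The top view shows four white bottles with blue caps at about (195,235), (267,236), (357,238) and (417,243). In the scene view they are at (362,159), (321,172), (259,200) and (207,220). The look-alikes are purple (310,250 top) and turquoise (445,266 top). The mortar is at the left (+y) end (226,170 top), so the smallest bottle goes on ring_1. Next I'll measure from both views.

```bash
cat > h.py <<'E'
import numpy as np, cv2
from station import *
C={n:calibration(n) for n in("scene","top")}
def ray(n,p):
    c=C[n];T=c["world_to_cam"];R=T[:3,:3];o=-R.T@T[:3,3]
    d=R.T@np.linalg.solve(c["mtx"],[p[0],p[1],1]);return o,d/np.linalg.norm(d)
def plane(n,p,z):
    o,d=ray(n,p);return o+d*(z-o[2])/d[2]
def proj(n,X):
    T=C[n]["world_to_cam"];q=C[n]["mtx"]@(T[:3,:3]@np.array(X)+T[:3,3]);return q[:2]/q[2]
def tri(p,q):
    o1,d1=ray("scene",p);o2,d2=ray("top",q)
    s=np.linalg.lstsq(np.c_[d1,-d2],o2-o1,rcond=None)[0]
    a=o1+d1*s[0];b=o2+d2*s[1];return (a+b)/2,np.linalg.norm(a-b)
def blobs(f,lo,hi,amin=15):
    m=cv2.inRange(cv2.cvtColor(f,cv2.COLOR_RGB2HSV),lo,hi)
    n,l,s,c=cv2.connectedComponentsWithStats(m)
    return [(c[i],s[i]) for i in range(1,n) if s[i][4]>=amin]
def caps(f): return blobs(f,(105,150,60),(125,255,255))
def discs(f):
    g=cv2.cvtColor(f,cv2.COLOR_RGB2GRAY);return g
E
python3 - <<'E'
from h import *
fs={n:cv2.imread(f"pics/{n}0.png")[:,:,::-1].copy() for n in C}
for n in C:
    print(n)
    for c,s in caps(fs[n]): print(' cap',c.round(1),s)
    for c,s in blobs(fs[n],(0,0,150),(180,70,255),60):
        if s[4]<3000: print(' wh',c.round(1),s)
E
python3 -c "
import cv2
a=cv2.imread('pics/top0.png')[130:290,180:470];b=cv2.imread('pics/scene0.png')[140:300,150:410]
cv2.imwrite('pics/topc.png',cv2.resize(a,None,fx=2.7,fy=2.7,interpolation=2));cv2.imwrite('pics/scc.png',cv2.resize(b,None,fx=3,fy=3,interpolation=2))"
```

```text
scene
 cap [33.4  3.5] [ 25   0  17   8 116]
 cap [71.2  2.5] [64  0 15  6 81]
 cap [105.5   1.5] [99  0 14  4 50]
 cap [291.8   5.5] [289   0   9  14  88]
 cap [318.    4.8] [309   0  18  12 175]
 cap [364.   31.9] [ 338    0   60   68 2620]
 cap [435.7  62.1] [ 395   15   76   95 3433]
 cap [307.3  51.4] [ 290   31   36   44 1361]
 cap [362.7 147.2] [357 143  13  10 103]
 cap [320.9 157.4] [313 152  16  12 164]
 cap [582.2 227. ] [ 551  168   70  112 1462]
 cap [257.9 189.5] [252 185  13  10 106]
 cap [204.9 211.9] [200 208  11   9  83]
 wh [182.4  12.3] [158   0  48  27 995]
 wh [250.1   8.9] [231   0  40  21 669]
 wh [283.2   6.7] [278   0  10  16 106]
 wh [503.3   8.5] [475   3  59  11 213]
 wh [116.8  27. ] [ 70  17  90  19 266]
 wh [258.2  59.2] [ 209   35   81   51 2486]
 wh [97.5 49. ] [  0  37 202  25 254]
 wh [180.6  70.4] [168  47  40  51 836]
 wh [516.   91.9] [500  69  36  50 601]
 wh [553.8 126.3] [526 116  55  23 754]
 wh [388.6 126.6] [369 120  39  14 409]
 wh [362.2 153.6] [355 150  16   7  60]
 wh [424.6 153.8] [396 150  53   9  73]
 wh [320.9 165.4] [311 161  20  
[... 213 characters left out ...]
 wh [174.3 343.8] [169 340  11   9  71]
 wh [219.9 377.9] [190 353  55  47 685]
 wh [139.  377.4] [133 372  12  11  90]
 wh [119.4 395.7] [113 392  13   8  80]
top
 cap [265.8 234.7] [259 227  15  15 147]
 cap [193.5 233.7] [186 228  16  13 175]
 cap [357.  237.2] [353 233   9   9  64]
 cap [417.8 242.5] [414 239   9   8  49]
 wh [497.9  90. ] [ 455   61   87   61 2776]
 wh [150.8  89.6] [ 130   70   43   40 1313]
 wh [420.5 158.4] [407 146  28  24 416]
 wh [225.2 169.5] [ 208  148   36   40 1009]
 wh [106.  212.8] [ 72 197  76  34 390]
 wh [200.7 234.9] [188 223  21  23 204]
 wh [269.  235.4] [255 222  27  27 324]
 wh [355.9 237.6] [347 228  20  20 184]
 wh [414. 243.] [409 235  14  16 103]
```

View pics/topc.png

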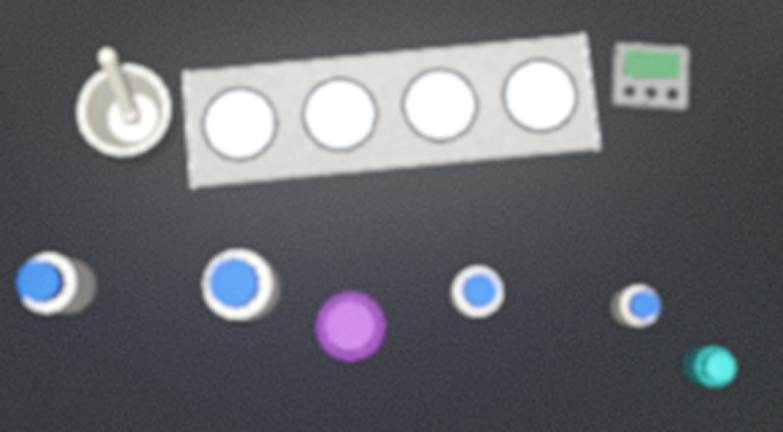

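View pics/scc.png

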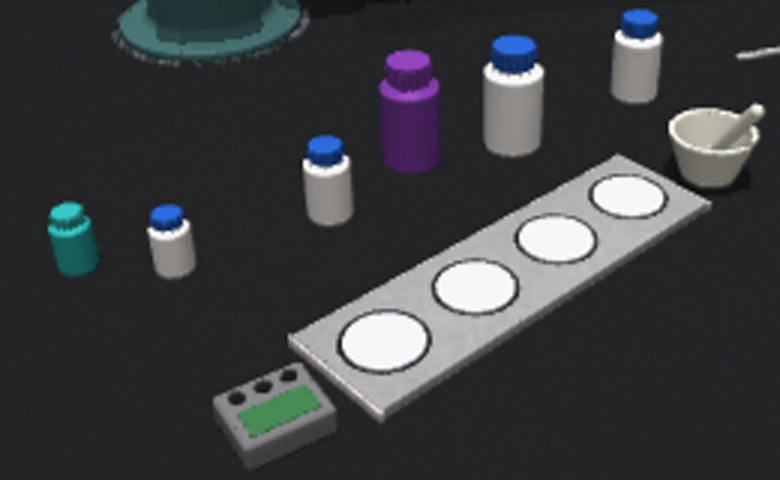

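Confirmed in the crops: the blue-capped white bottles are the ones meant, and the purple and turquoise ones are separate. Next I'll triangulate the caps and rings.

```bash
python3 - <<'E'
from h import *
fs={n:cv2.imread(f"pics/{n}0.png")[:,:,::-1].copy() for n in C}
D={}
for n,roi in(("scene",(185,280,250,400)),("top",(145,200,245,402))):
    g=cv2.cvtColor(fs[n],cv2.COLOR_RGB2GRAY)
    for thr in (225,215):
        m=np.zeros_like(g);r=roi;m[r[0]:r[1],r[2]:r[3]]=(g[r[0]:r[1],r[2]:r[3]]>thr)*255
        k,l,s,c=cv2.connectedComponentsWithStats(m)
        L=[(c[i].round(2),s[i][4]) for i in range(1,k) if s[i][4]>60]
        print(n,thr,L)
        if len(L)==4 and n not in D: D[n]=sorted([x[0] for x in L],key=lambda p:p[0])
sc=D.get("scene");tp=D.get("top")
if sc and tp:
  for i in range(4):
    t=tp[i]; s_=sc[3-i]; X,e=tri(s_,t)
    print("ring",i+1,X.round(4),round(e,4),"top@12",plane("top",t,.012).round(4),"sc@12",plane("scene",s_,.012).round(4))
caps_={"large":((362.7,147.2),(193.5,233.7)),"largest":((320.9,157.4),(265.8,234.7)),"small":((257.9,189.5),(357.,237.2)),"smallest":((204.9,211.9),(417.8,242.5))}
for k,(a,b) in caps_.items():
    X,e=tri(a,b);
    h={"large":.0785,"largest":.094,"small":.0635,"smallest":.049}[k]
    print(k,X.round(4),round(e,4),plane("top",b,h).round(4),plane("scene",a,h).round(4))
E
```

```text
scene 225 [(array([358.84, 204.87]), np.int32(224)), (array([334.92, 219.17]), np.int32(266)), (array([307.98, 235.13]), np.int32(319)), (array([277.55, 253.22]), np.int32(392))]
scene 215 [(array([358.85, 204.95]), np.int32(228)), (array([334.93, 219.24]), np.int32(270)), (array([307.99, 235.23]), np.int32(324)), (array([277.54, 253.27]), np.int32(394))]
top 225 [(array([379.52, 164.82]), np.int32(461)), (array([342.45, 168.41]), np.int32(462)), (array([305.39, 171.81]), np.int32(464)), (array([268.23, 175.39]), np.int32(469))]
top 215 [(array([323.22, 170.24]), np.int32(2805)), (array([379.61, 164.86]), np.int32(485)), (array([342.51, 168.42]), np.int32(486)), (array([305.35, 171.85]), np.int32(489)), (array([268.21, 175.37]), np.int32(483))]
ring 1 [0.5944 0.1172 0.0132] 0.0003 top@12 [0.5945 0.1173 0.012 ] sc@12 [0.5932 0.1187 0.012 ]
ring 2 [0.6028 0.0225 0.013 ] 0.0004 top@12 [0.6029 0.0223 0.012 ] sc@12 [0.6018 0.0236 0.012 ]
ring 3 [ 0.6107 -0.0722  0.0127] 0.0004 top@12 [ 0.6107 -0.0724  0.012 ] sc@12 [ 0.61   -0.0715  0.012 ]
ring 4 [ 0.619  -0.167   0.0127] 0.0003 top@12 [ 0.6191 -0.1672  0.012 ] sc@12 [ 0.6184 -0.1664  0.012 ]
large [0.443  0.2788 0.0828] 0.0023 [0.444  0.2812 0.0785] [0.4365 0.2843 0.0785]
largest [0.4392 0.1099 0.0983] 0.0002 [0.4394 0.1104 0.094 ] [0.4328 0.1154 0.094 ]
small [ 0.4331 -0.0999  0.0675] 0.0002 [ 0.4332 -0.1004  0.0635] [ 0.4275 -0.0967  0.0635]
smallest [ 0.4199 -0.2454  0.0519] 0.0 [ 0.42   -0.2461  0.049 ] [ 0.4158 -0.244   0.049 ]
```

Both views agree. Rings 1–4 are at (.594,.117), (.603,.022), (.611,-.072) and (.619,-.167), top at about 12–13 mm. The triangulated cap heights (83, 98, 68 and 52 mm) identify large, largest, small and smallest from left to right. I'll turn the tool so that jaw y points along world +x, which makes tool x point along world +y.

jog_arm --pt "0 0 0 0 0 0.036 1" --pt "0 0 0 0 0 0.036 1" --pt "0 0 0 0 0 0.036 1" --pt "0 0 0 0 0 0.036 1" --pt "0 0 0 0 0 0.036 1" --force 25

```text
time: 0.52
ee_pos: [0.2872, 0.6104, 0.2379]
tool_rot: [0.0, 0.484, 0.875, -0.001]
force: [0.2, -0.1, 0.5]
grip_width: 0.088
```

jog_arm --pt "0 0 0 0 0 0.036 1" --pt "0 0 0 0 0 0.036 1" --pt "0 0 0 0 0 0.036 1" --pt "0 0 0 0 0 0.036 1" --pt "0 0 0 0 0 0.036 1"

```text
time: 0.93
ee_pos: [0.2872, 0.6104, 0.2379]
tool_rot: [0.0, 0.709, 0.705, -0.001]
force: [-0.5, 0.1, -0.4]
grip_width: 0.0879
```

jog_arm --pt "-0.38 0 0 0 0 0 1" --pt "-0.38 0.1 0 0 0 0 1" --pt "-0.38 0.1 0 0 0 0 1" --pt "-0.38 0.1 0 0 0 0 1" --pt "-0.38 0.1 0 0 0 0 1"

```text
time: 1.35
ee_pos: [0.3271, 0.4188, 0.238]
tool_rot: [0.0, 0.707, 0.707, -0.001]
force: [0.5, -0.4, 0.6]
grip_width: 0.0881
```

jog_arm --pt "-0.38 0.15 0 0 0 0 1" --pt "-0.38 0.15 0 0 0 0 1" --pt "-0.38 0.15 0 0 0 0 1" --pt "-0.38 0.15 0 0 0 0 1" --pt "-0.38 0.15 0 0 0 0 1"

```text
time: 1.77
ee_pos: [0.4023, 0.2288, 0.2384]
tool_rot: [-0.0, 0.707, 0.707, -0.0]
force: [1.1, 0.1, -0.5]
grip_width: 0.0883
```

```bash
cat >> h.py <<'E'
def rel(x,y,z=None):
    s=state();w,a,b,c=s["tool_rot"]
    from scipy.spatial.transform import Rotation as Ro
    R=Ro.from_quat([a,b,c,w]).as_matrix();p=s["ee_pos"]
    t=np.array([x,y,p[2] if z is None else z])
    print("t",round(s["time"],2),"p",p.round(4),"yaw of y deg",np.degrees(np.arctan2(R[1,1],R[0,1])).round(2),"tilt",np.degrees(np.arccos(-R[2,2])).round(2),"grip",round(s["grip_width"],4),"F",s["force"].round(1))
    print("to go tool x,y,z (units of 10cm):",(R.T@(t-p)*10).round(3))
E
python3 -c "
from h import *
rel(.4392,.1100,.19)"
```

```text
t 1.77 p [0.4023 0.2288 0.2384] yaw of y deg 0.03 tilt 0.01 grip 0.0883 F [ 1.1  0.1 -0.5]
to go tool x,y,z (units of 10cm): [-1.188  0.369  0.485]
```

jog_arm --pt "-0.3 0.1 0 0 0 0 1" --pt "-0.3 0.1 0 0 0 0 1" --pt "-0.3 0.1 0 0 0 0 1" --pt "-0.28 0.07 0 0 0 0 1" --pt "0 0 0.2 0 0 0 1"

```text
time: 2.18
ee_pos: [0.4429, 0.1092, 0.2221]
tool_rot: [0.003, 0.709, 0.706, 0.002]
force: [1.3, 1.0, 0.3]
grip_width: 0.0884
```

```bash
python3 -c "
from h import *
rel(.4392,.1100,.052)
f=grab_frame('scene');cv2.imwrite('pics/s1.png',cv2.resize(f[60:260,220:470,::-1],None,fx=3,fy=3))"
```

```text
t 2.18 p [0.4429 0.1092 0.2221] yaw of y deg -0.23 tilt 0.44 grip 0.0884 F [1.3 1.  0.3]
to go tool x,y,z (units of 10cm): [ 0.01  -0.05   1.701]
```

View pics/s1.png

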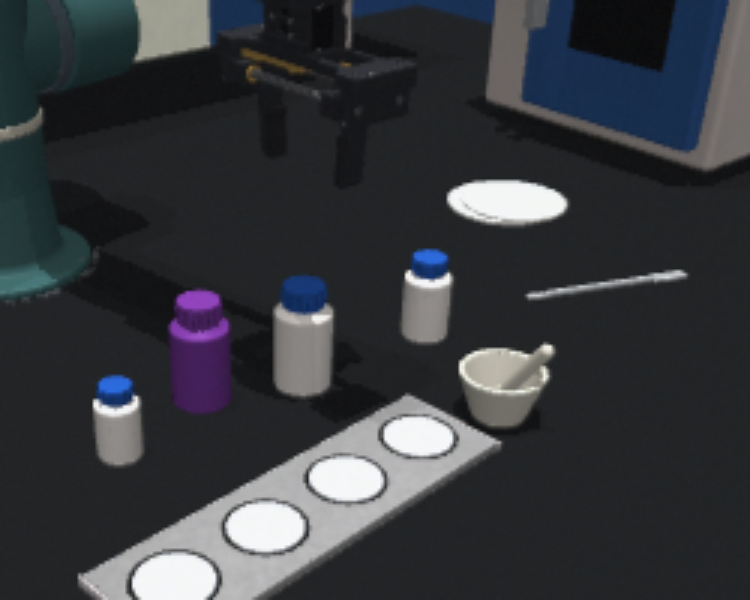

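The scene view shows the open gripper hanging above the largest bottle (305,335 in the crop), with the jaws along x and clear of the purple bottle. I'll descend part way and check.

jog_arm --pt "0 0 0.3 0 0 0 1" --pt "0 0 0.3 0 0 0 1" --pt "0 0 0.2 0 0 0 1" --pt "0 0 0 0 0 0 1" --pt "0 0 0 0 0 0 1"

```text
time: 2.65
ee_pos: [0.4378, 0.1129, 0.1375]
tool_rot: [-0.001, 0.707, 0.707, -0.002]
force: [0.7, 0.6, -0.7]
grip_width: 0.0882
```

```bash
python3 -c "
from h import *
rel(.4392,.1100,.052)"
```

```text
t 2.65 p [0.4378 0.1129 0.1375] yaw of y deg 0.03 tilt 0.24 grip 0.0882 F [ 0.7  0.6 -0.7]
to go tool x,y,z (units of 10cm): [-0.028  0.018  0.855]
```

jog_arm --pt "-0.01 0 0.3 0 0 0 1" --pt "0 0 0.25 0 0 0 1" --pt "0 0 0.2 0 0 0 1" --pt "0 0 0.1 0 0 0 1" --pt "0 0 0 0 0 0 1"

```text
time: 3.07
ee_pos: [0.4386, 0.1119, 0.053]
tool_rot: [-0.001, 0.707, 0.707, -0.001]
force: [0.2, 0.2, 0.5]
grip_width: 0.0883
```

jog_arm --pt "0 0 0 0 0 0 -1" --pt "0 0 0 0 0 0 -1" --pt "0 0 0 0 0 0 -1" --pt "0 0 0 0 0 0 -1" --pt "0 0 0 0 0 0 -1"

```text
time: 3.48
ee_pos: [0.4403, 0.1119, 0.0548]
tool_rot: [0.001, 0.707, 0.707, 0.001]
force: [2.8, -0.1, 2.3]
grip_width: 0.0569
```

```bash
python3 -c "
from h import *
rel(.4392,.1100,.052)"
```

```text
t 3.48 p [0.4403 0.1119 0.0548] yaw of y deg 0.0 tilt 0.12 grip 0.0569 F [ 2.8 -0.1  2.3]
to go tool x,y,z (units of 10cm): [-0.019 -0.011  0.028]
```

Gripped at 57 mm. Lift it, then carry it to ring_4.

jog_arm --pt "0 0 -0.1 0 0 0 -1" --pt "0 0 -0.2 0 0 0 -1" --pt "0 0 -0.2 0 0 0 -1" --pt "0 0.1 -0.1 0 0 0 -1" --pt "-0.1 0.2 0 0 0 0 -1"

```text
time: 3.9
ee_pos: [0.4695, 0.1029, 0.1166]
tool_rot: [0.0, 0.707, 0.708, 0.001]
force: [0.4, -0.3, -2.7]
grip_width: 0.0571
```

jog_arm --pt "-0.2 0.25 0 0 0 0 -1" --pt "-0.25 0.25 0 0 0 0 -1" --pt "-0.3 0.25 0 0 0 0 -1" --pt "-0.3 0.2 0 0 0 0 -1" --pt "-0.3 0.2 0 0 0 0 -1"

```text
time: 4.32
ee_pos: [0.585, -0.0346, 0.114]
tool_rot: [-0.0, 0.707, 0.707, -0.0]
force: [0.2, -0.4, -3.5]
grip_width: 0.057
```

jog_arm --pt "-0.3 0.15 0 0 0 0 -1" --pt "-0.3 0.1 0 0 0 0 -1" --pt "-0.3 0.1 0 0 0 0 -1" --pt "-0.2 0 0 0 0 0 -1" --pt "-0.1 0 0 0 0 0 -1"

```text
time: 4.73
ee_pos: [0.6193, -0.1561, 0.1138]
tool_rot: [-0.0, 0.708, 0.706, -0.0]
force: [0.1, -0.4, -1.6]
grip_width: 0.0572
```

```bash
python3 -c "
from h import *
rel(.619,-.165,.068)"
```

```text
t 4.73 p [ 0.6193 -0.1561  0.1138] yaw of y deg -0.12 tilt 0.05 grip 0.0572 F [ 0.1 -0.4 -1.6]
to go tool x,y,z (units of 10cm): [-0.089 -0.003  0.458]
```

jog_arm --pt "-0.09 0 0.1 0 0 0 -1" --pt "0 0 0.15 0 0 0 -1" --pt "0 0 0.1 0 0 0 -1" --pt "0 0 0.06 0 0 0 -1" --pt "0 0 0 0 0 0 -1"

```text
time: 5.15
ee_pos: [0.6172, -0.1607, 0.07]
tool_rot: [-0.002, 0.707, 0.707, -0.001]
force: [0.2, -0.2, -2.2]
grip_width: 0.0569
```

jog_arm --pt "0 0 0.02 0 0 0 -1" --pt "0 0 0.01 0 0 0 -1" --pt "0 0 0 0 0 0 -1"

```text
time: 5.4
ee_pos: [0.6198, -0.1619, 0.0702]
tool_rot: [0.0, 0.707, 0.707, 0.0]
force: [0.3, 0.4, -3.1]
grip_width: 0.0571
```

```bash
python3 -c "
from h import *
rel(.619,-.165,.068)
f=grab_frame('scene');cv2.imwrite('pics/s2.png',cv2.resize(f[140:300,200:400,::-1],None,fx=3.5,fy=3.5))"
```

```text
t 5.4 p [ 0.6198 -0.1619  0.0702] yaw of y deg 0.04 tilt 0.05 grip 0.0571 F [ 0.3  0.4 -3.1]
to go tool x,y,z (units of 10cm): [-0.031 -0.008  0.022]
```

View pics/s2.png

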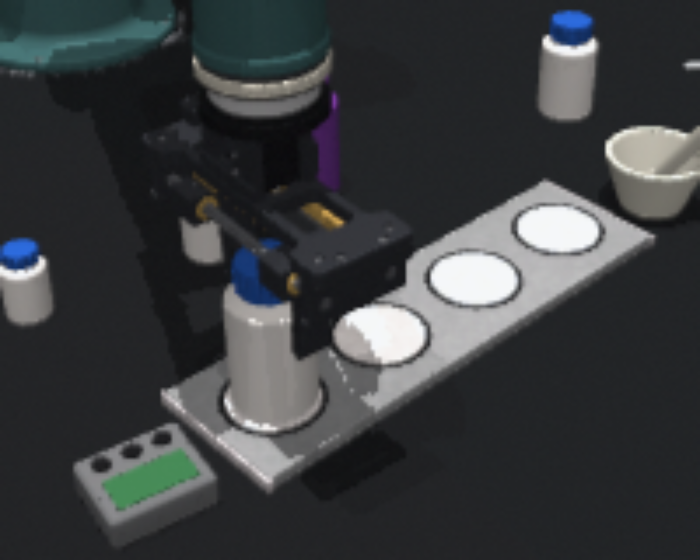

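The bottle hangs upright just above ring_4, nearly centred. I'll move 3 mm towards -y and lower it until it touches.

jog_arm --pt "-0.03 -0.01 0.02 0 0 0 -1" --pt "0 0 0.01 0 0 0 -1" --pt "0 0 0 0 0 0 -1" --pt "0 0 0 0 0 0 -1"

```text
time: 5.78
ee_pos: [0.6184, -0.1654, 0.0668]
tool_rot: [0.0, 0.707, 0.707, 0.0]
force: [-0.3, 0.4, -2.0]
grip_width: 0.0571
```

jog_arm --pt "0 0 0.02 0 0 0 -1" --pt "0 0 0 0 0 0 -1" --pt "0 0 0 0 0 0 -1"

```text
time: 6.03
ee_pos: [0.6185, -0.1654, 0.0668]
tool_rot: [0.0, 0.707, 0.707, -0.0]
force: [-4.4, 1.9, 7.5]
grip_width: 0.0571
```

Contact (Fz +7.5 N). Release it slowly and rise.

jog_arm --pt "0 0 -0.01 0 0 0 -1" --pt "0 0 0 0 0 0 -0.2" --pt "0 0 0 0 0 0 0.5" --pt "0 0 0 0 0 0 1" --pt "0 0 0 0 0 0 1"

```text
time: 6.45
ee_pos: [0.6187, -0.1652, 0.0657]
tool_rot: [0.0, 0.707, 0.707, 0.0]
force: [-0.2, -0.3, 0.7]
grip_width: 0.0747
```

jog_arm --pt "0 0 0 0 0 0 1" --pt "0 0 -0.2 0 0 0 1" --pt "0 0 -0.3 0 0 0 1" --pt "0 0 -0.3 0 0 0 1" --pt "0 0 -0.3 0 0 0 1"

```text
time: 6.87
ee_pos: [0.618, -0.165, 0.1762]
tool_rot: [-0.001, 0.707, 0.707, -0.0]
force: [0.1, 0.3, -0.2]
grip_width: 0.0878
```

jog_arm --pt "0.3 -0.15 -0.1 0 0 0 1" --pt "0.4 -0.15 0 0 0 0 1" --pt "0.4 -0.15 0 0 0 0 1" --pt "0.35 -0.15 0 0 0 0 1" --pt "0.35 -0.15 0 0 0 0 1"

```text
time: 7.28
ee_pos: [0.5433, 0.0142, 0.1858]
tool_rot: [0.0, 0.707, 0.707, 0.0]
force: [0.4, 0.7, 0.3]
grip_width: 0.0884
```

jog_arm --pt "0.35 -0.2 0 0 0 0 1" --pt "0.38 -0.15 0 0 0 0 1" --pt "0.38 -0.15 0 0 0 0 1" --pt "0.35 -0.15 0 0 0 0 1" --pt "0.35 -0.15 0 0 0 0 1"

```text
time: 7.7
ee_pos: [0.4631, 0.1954, 0.1858]
tool_rot: [0.0, 0.707, 0.707, 0.0]
force: [0.5, 0.2, 0.4]
grip_width: 0.0883
```

```bash
python3 - <<'E'
from h import *
rel(.443,.279,.041)
a=grab_frame('scene');b=grab_frame('top')
cv2.imwrite('pics/s3.png',cv2.resize(a[120:300,180:420,::-1],None,fx=3,fy=3))
for n,f in(('scene',a),('top',b)):
    print(n,[c.round(1).tolist() for c,s in caps(f) if (s[1]>130 and s[0]<450)])
E
```

```text
t 7.7 p [0.4631 0.1954 0.1858] yaw of y deg 0.0 tilt 0.04 grip 0.0883 F [0.5 0.2 0.4]
to go tool x,y,z (units of 10cm): [ 0.835 -0.202  1.449]
scene [[362.8, 147.2], [257.9, 189.5], [204.9, 211.9], [274.5, 218.6]]
top [[387.0, 155.2], [357.1, 237.2], [417.8, 242.5]]
```

View pics/s3.png

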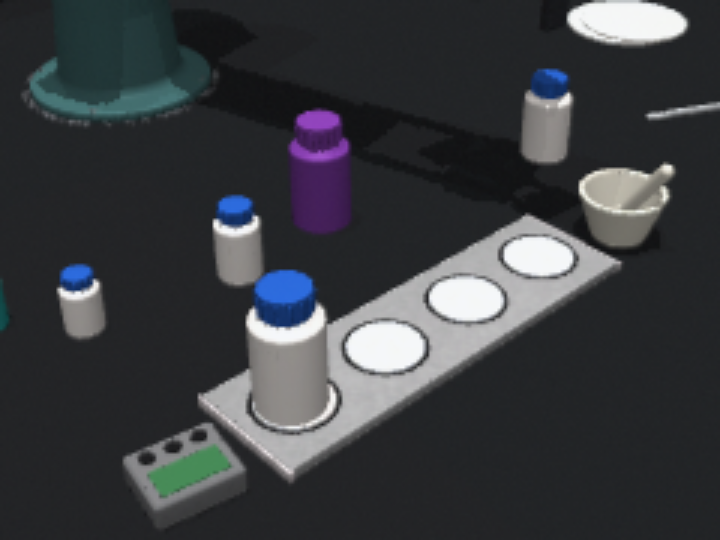

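The largest bottle stands upright in ring_4, with its foot well inside the circle at about (292,405) in the crop. Next is the large bottle: it is the left one at top (193,234), and its triangulated height of 83 mm fits.

jog_arm --pt "0.3 -0.1 0 0 0 0 1" --pt "0.3 -0.1 0 0 0 0 1" --pt "0.2 0 0.1 0 0 0 1" --pt "0 0 0.3 0 0 0 1" --pt "0 0 0.2 0 0 0 1"

```text
time: 8.22
ee_pos: [0.4447, 0.2745, 0.125]
tool_rot: [0.0, 0.706, 0.708, 0.001]
force: [-0.9, -0.2, -1.1]
grip_width: 0.0878
```

jog_arm --pt "0 0 0 0 0 0 1" --pt "0 0 0 0 0 0 1"

```text
time: 8.38
ee_pos: [0.4434, 0.2727, 0.1245]
tool_rot: [-0.0, 0.707, 0.707, -0.002]
force: [-0.0, -0.9, 0.2]
grip_width: 0.0881
```

```bash
python3 - <<'E'
from h import *
rel(.443,.279,.041)
X,e=tri((274.5,218.6),(387,155.2));print(X,e)
E
```

```text
t 8.38 p [0.4434 0.2727 0.1245] yaw of y deg -0.02 tilt 0.2 grip 0.0881 F [-0.  -0.9  0.2]
to go tool x,y,z (units of 10cm): [ 0.065 -0.002  0.835]
[ 0.61850618 -0.16912227  0.11137351] 0.0005386352497457862
```

The largest bottle measures (.6185,-.169), 2 mm from the centre of ring_4. Now descend on the large one.

jog_arm --pt "0.06 0 0.1 0 0 0 1" --pt "0 0 0.25 0 0 0 1" --pt "0 0 0.25 0 0 0 1" --pt "0 0 0.2 0 0 0 1" --pt "0 0 0.04 0 0 0 1"

```text
time: 8.8
ee_pos: [0.443, 0.2789, 0.0394]
tool_rot: [-0.0, 0.707, 0.707, -0.002]
force: [-0.4, -0.4, -0.2]
grip_width: 0.0879
```

jog_arm --pt "0 0 0 0 0 0 1" --pt "0 0 0 0 0 0 -1" --pt "0 0 0 0 0 0 -1" --pt "0 0 0 0 0 0 -1" --pt "0 0 0 0 0 0 -1"

```text
time: 9.22
ee_pos: [0.4452, 0.2804, 0.0432]
tool_rot: [0.0, 0.707, 0.707, 0.001]
force: [0.5, -0.6, 0.3]
grip_width: 0.0638
```

jog_arm --pt "0 0 0 0 0 0 -1" --pt "0 0 0 0 0 0 -1"

```text
time: 9.38
ee_pos: [0.4444, 0.28, 0.0423]
tool_rot: [0.0, 0.707, 0.707, 0.0]
force: [-1.3, -0.7, 1.0]
grip_width: 0.0505
```

jog_arm --pt "0 0 0 0 0 0 -1" --pt "0 0 -0.1 0 0 0 -1" --pt "0 0 -0.2 0 0 0 -1" --pt "-0.1 0 -0.2 0 0 0 -1" --pt "-0.2 0 -0.1 0 0 0 -1"

```text
time: 9.8
ee_pos: [0.4456, 0.2515, 0.1045]
tool_rot: [0.0, 0.706, 0.708, 0.002]
force: [0.9, 0.1, -1.1]
grip_width: 0.0486
```

jog_arm --pt "-0.3 0.05 0 0 0 0 -1" --pt "-0.3 0.1 0 0 0 0 -1" --pt "-0.3 0.15 0 0 0 0 -1" --pt "-0.3 0.2 0 0 0 0 -1" --pt "-0.3 0.25 0 0 0 0 -1"

```text
time: 10.22
ee_pos: [0.5184, 0.0984, 0.102]
tool_rot: [-0.0, 0.707, 0.707, -0.0]
force: [-0.2, 0.1, -1.0]
grip_width: 0.0492
```

jog_arm --pt "-0.35 0.25 0 0 0 0 -1" --pt "-0.35 0.25 0 0 0 0 -1" --pt "-0.35 0.2 0 0 0 0 -1" --pt "-0.35 0.1 0 0 0 0 -1" --pt "-0.2 0.1 0 0 0 0 -1"

```text
time: 10.63
ee_pos: [0.6084, -0.0617, 0.1021]
tool_rot: [0.0, 0.708, 0.706, -0.0]
force: [-0.4, 1.3, -1.5]
grip_width: 0.0492
```

jog_arm --pt "-0.1 0 0 0 0 0 -1" --pt "0 0 0 0 0 0 -1"

```text
time: 10.8
ee_pos: [0.6075, -0.0701, 0.1018]
tool_rot: [-0.0, 0.708, 0.706, -0.0]
force: [-0.4, 0.6, -1.1]
grip_width: 0.0496
```

```bash
python3 - <<'E'
from h import *
rel(.611,-.071,.056)
E
```

```text
t 10.8 p [ 0.6075 -0.0701  0.1018] yaw of y deg -0.16 tilt 0.03 grip 0.0496 F [-0.4  0.6 -1.1]
to go tool x,y,z (units of 10cm): [-0.009  0.035  0.458]
```

jog_arm --pt "0 0.02 0.1 0 0 0 -1" --pt "0 0 0.15 0 0 0 -1" --pt "0 0 0.1 0 0 0 -1" --pt "0 0 0.05 0 0 0 -1" --pt "0 0 0.02 0 0 0 -1"

```text
time: 11.22
ee_pos: [0.6078, -0.0664, 0.0578]
tool_rot: [-0.002, 0.707, 0.708, -0.001]
force: [-0.4, 1.1, -1.9]
grip_width: 0.0491
```

jog_arm --pt "0 0 0 0 0 0 -1" --pt "0 0 0 0 0 0 -1"

```text
time: 11.38
ee_pos: [0.6097, -0.0674, 0.0599]
tool_rot: [0.0, 0.707, 0.707, 0.0]
force: [-0.7, 0.7, -1.0]
grip_width: 0.0492
```

```bash
python3 - <<'E'
from h import *
rel(.611,-.071,.0545)
E
```

```text
t 11.38 p [ 0.6097 -0.0674  0.0599] yaw of y deg 0.05 tilt 0.01 grip 0.0492 F [-0.7  0.7 -1. ]
to go tool x,y,z (units of 10cm): [-0.036  0.013  0.054]
```

jog_arm --pt "-0.035 0.01 0.02 0 0 0 -1" --pt "0 0 0.01 0 0 0 -1" --pt "0 0 0.01 0 0 0 -1" --pt "0 0 0.01 0 0 0 -1" --pt "0 0 0 0 0 0 -1"

```text
time: 11.8
ee_pos: [0.6105, -0.0716, 0.0546]
tool_rot: [-0.0, 0.707, 0.707, -0.0]
force: [1.1, -0.5, -1.1]
grip_width: 0.0492
```

jog_arm --pt "0 0 0.01 0 0 0 -1" --pt "0 0 0 0 0 0 -1" --pt "0 0 0 0 0 0 -1"

```text
time: 12.05
ee_pos: [0.6106, -0.0716, 0.0543]
tool_rot: [0.0, 0.707, 0.707, -0.0]
force: [-1.8, 0.9, 4.4]
grip_width: 0.0494
```

Contact. Release it, rise and go to the small bottle at (.433,-.100).

jog_arm --pt "0 0 -0.005 0 0 0 -1" --pt "0 0 0 0 0 0 -0.2" --pt "0 0 0 0 0 0 0.5" --pt "0 0 0 0 0 0 1" --pt "0 0 0 0 0 0 1"

```text
time: 12.47
ee_pos: [0.6107, -0.0715, 0.0541]
tool_rot: [0.0, 0.707, 0.707, 0.0]
force: [0.2, 1.2, 0.3]
grip_width: 0.067
```

jog_arm --pt "0 0 0 0 0 0 1" --pt "0 0 -0.2 0 0 0 1" --pt "0 0 -0.3 0 0 0 1" --pt "0 0 -0.3 0 0 0 1" --pt "0 0 -0.3 0 0 0 1"

```text
time: 12.88
ee_pos: [0.6101, -0.0714, 0.1648]
tool_rot: [-0.001, 0.707, 0.707, -0.0]
force: [0.2, -0.2, 0.6]
grip_width: 0.088
```

jog_arm --pt "0 -0.2 0 0 0 0 1" --pt "-0.05 -0.35 0 0 0 0 1" --pt "-0.05 -0.35 0 0 0 0 1" --pt "-0.1 -0.35 0 0 0 0 1" --pt "-0.1 -0.35 0 0 0 0 1"

```text
time: 13.3
ee_pos: [0.4491, -0.1014, 0.164]
tool_rot: [0.0, 0.707, 0.708, -0.0]
force: [-0.4, -0.7, 0.5]
grip_width: 0.0879
```

jog_arm --pt "0 -0.15 0.1 0 0 0 1" --pt "0 0 0.2 0 0 0 1" --pt "0 0 0 0 0 0 1" --pt "0 0 0 0 0 0 1"

```text
time: 13.63
ee_pos: [0.4347, -0.1013, 0.1337]
tool_rot: [-0.001, 0.707, 0.707, -0.0]
force: [1.0, -0.4, 0.3]
grip_width: 0.0879
```

```bash
python3 - <<'E'
from h import *
rel(.433,-.1,.025)
a=grab_frame('scene');b=grab_frame('top')
cv2.imwrite('pics/s4.png',cv2.resize(a[120:300,180:420,::-1],None,fx=3,fy=3))
for n,f in(('scene',a),('top',b)):
    print(n,[c.round(1).tolist() for c,s in caps(f) if (s[1]>130 and s[0]<450)])
E
```

```text
t 13.63 p [ 0.4347 -0.1013  0.1337] yaw of y deg -0.02 tilt 0.1 grip 0.0879 F [ 1.  -0.4  0.3]
to go tool x,y,z (units of 10cm): [ 0.013 -0.015  1.087]
scene [[257.8, 189.6], [306.8, 207.5], [204.9, 211.9], [274.4, 218.6]]
top [[387.0, 155.4], [345.9, 160.0]]
```

View pics/s4.png

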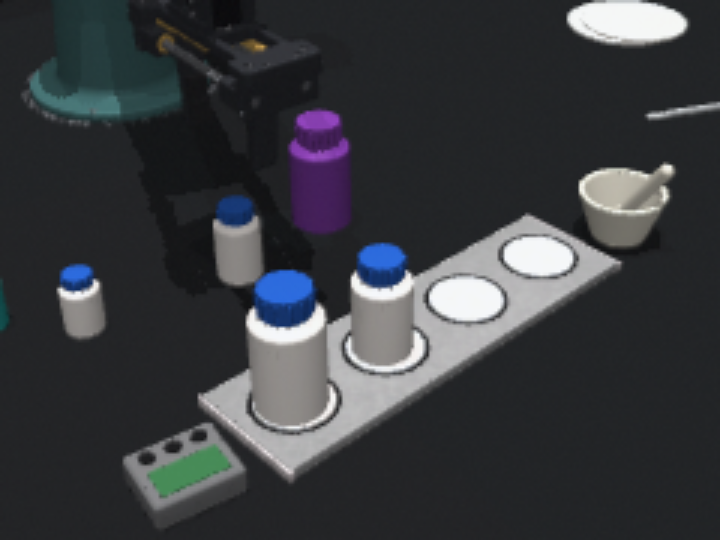

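Large stands in ring_3. Check that the purple look-alike is clear of the gripper body, then descend on the small bottle.

```bash
python3 - <<'E'
from h import *
print(tri((306.8,207.5),(345.9,160)), plane('top',(310,250),.1), plane('top',(445,266),.05))
E
```

```text
(array([ 0.61162831, -0.07578144,  0.09651882]), np.float64(0.00035745501203844317)) [0.40383323 0.00953129 0.1       ] [ 0.36446238 -0.30717858  0.05      ]
```

jog_arm --pt "0 -0.01 0.2 0 0 0 1" --pt "0 0 0.25 0 0 0 1" --pt "0 0 0.25 0 0 0 1" --pt "0 0 0.2 0 0 0 1" --pt "0 0 0.15 0 0 0 1"

```text
time: 14.15
ee_pos: [0.4353, -0.1014, 0.0284]
tool_rot: [-0.0, 0.707, 0.707, -0.0]
force: [0.5, -0.6, 0.1]
grip_width: 0.0881
```

jog_arm --pt "0 0 0 0 0 0 1" --pt "0 0 0 0 0 0 -1" --pt "0 0 0 0 0 0 -1" --pt "0 0 0 0 0 0 -1" --pt "0 0 0 0 0 0 -1"

```text
time: 14.57
ee_pos: [0.4361, -0.1019, 0.0307]
tool_rot: [0.001, 0.707, 0.707, 0.001]
force: [-0.1, -0.7, 0.8]
grip_width: 0.0636
```

jog_arm --pt "0 0 0 0 0 0 -1" --pt "0 0 0 0 0 0 -1" --pt "0 0 0 0 0 0 -1" --pt "0 0 0 0 0 0 -1"

```text
time: 14.9
ee_pos: [0.4347, -0.1016, 0.0296]
tool_rot: [0.0, 0.707, 0.707, 0.0]
force: [-1.4, 0.3, 2.8]
grip_width: 0.0414
```

jog_arm --pt "0 0 -0.1 0 0 0 -1" --pt "0 0 -0.25 0 0 0 -1" --pt "0 0 -0.35 0 0 0 -1" --pt "0 0 -0.35 0 0 0 -1" --pt "0 0 -0.2 0 0 0 -1"

```text
time: 15.32
ee_pos: [0.436, -0.1019, 0.1584]
tool_rot: [0.002, 0.707, 0.707, 0.001]
force: [0.7, -0.7, -0.5]
grip_width: 0.0412
```

jog_arm --pt "0.15 0.2 0 0 0 0 -1" --pt "0.22 0.3 0 0 0 0 -1" --pt "0.22 0.3 0 0 0 0 -1" --pt "0.22 0.3 0 0 0 0 -1" --pt "0.22 0.3 0 0 0 0 -1"

```text
time: 15.73
ee_pos: [0.5756, 0.0026, 0.1549]
tool_rot: [0.0, 0.707, 0.707, 0.0]
force: [0.2, -1.3, -0.5]
grip_width: 0.0412
```

jog_arm --pt "0.15 0.2 0 0 0 0 -1" --pt "0.06 0.08 0 0 0 0 -1" --pt "0 0 0 0 0 0 -1" --pt "0 0 0 0 0 0 -1"

```text
time: 16.07
ee_pos: [0.6017, 0.0223, 0.154]
tool_rot: [-0.0, 0.707, 0.707, -0.001]
force: [-0.4, -0.6, -1.2]
grip_width: 0.0413
```

```bash
python3 - <<'E'
from h import *
rel(.603,.0225,.0416)
E
```

```text
t 16.07 p [0.6017 0.0223 0.154 ] yaw of y deg 0.05 tilt 0.1 grip 0.0413 F [-0.4 -0.6 -1.2]
to go tool x,y,z (units of 10cm): [0.002 0.015 1.123]
```

jog_arm --pt "0 0.01 0.15 0 0 0 -1" --pt "0 0 0.25 0 0 0 -1" --pt "0 0 0.25 0 0 0 -1" --pt "0 0 0.2 0 0 0 -1" --pt "0 0 0.1 0 0 0 -1"

```text
time: 16.48
ee_pos: [0.5997, 0.0211, 0.0563]
tool_rot: [-0.002, 0.708, 0.707, -0.002]
force: [-1.5, 0.8, -1.2]
grip_width: 0.0415
```

jog_arm --pt "0 0 0.06 0 0 0 -1" --pt "0 0 0.02 0 0 0 -1" --pt "0 0 0 0 0 0 -1" --pt "0 0 0 0 0 0 -1"

```text
time: 16.82
ee_pos: [0.6045, 0.0222, 0.0526]
tool_rot: [0.001, 0.707, 0.707, 0.001]
force: [0.1, 0.8, -0.8]
grip_width: 0.0414
```

```bash
python3 - <<'E'
from h import *
rel(.603,.0225,.0416)
E
```

```text
t 16.82 p [0.6045 0.0222 0.0526] yaw of y deg -0.02 tilt 0.12 grip 0.0414 F [ 0.1  0.8 -0.8]
to go tool x,y,z (units of 10cm): [ 0.003 -0.015  0.11 ]
```

jog_arm --pt "0 -0.01 0.03 0 0 0 -1" --pt "0 0 0.03 0 0 0 -1" --pt "0 0 0.02 0 0 0 -1" --pt "0 0 0.01 0 0 0 -1" --pt "0 0 0 0 0 0 -1"

```text
time: 17.23
ee_pos: [0.6023, 0.0226, 0.0419]
tool_rot: [-0.0, 0.707, 0.707, -0.0]
force: [0.1, 0.6, -1.1]
grip_width: 0.0411
```

jog_arm --pt "0 0 0.01 0 0 0 -1" --pt "0 0 0.01 0 0 0 -1" --pt "0 0 0 0 0 0 -1"

```text
time: 17.48
ee_pos: [0.6026, 0.0225, 0.0416]
tool_rot: [-0.0, 0.707, 0.707, -0.0]
force: [-4.7, 1.0, 8.6]
grip_width: 0.041
```

Contact. Release it, rise and go to the smallest bottle at (.420,-.246).

jog_arm --pt "0 0 -0.01 0 0 0 -1" --pt "0 0 0 0 0 0 -0.3" --pt "0 0 0 0 0 0 0.2" --pt "0 0 0 0 0 0 1" --pt "0 0 0 0 0 0 1"

```text
time: 17.9
ee_pos: [0.6025, 0.0225, 0.041]
tool_rot: [-0.0, 0.707, 0.707, -0.0]
force: [0.4, 0.2, 0.8]
grip_width: 0.0591
```

jog_arm --pt "0 0 0 0 0 0 1" --pt "0 0 0 0 0 0 1" --pt "0 0 -0.2 0 0 0 1" --pt "0 0 -0.3 0 0 0 1" --pt "0 0 -0.35 0 0 0 1"

```text
time: 18.32
ee_pos: [0.6004, 0.0225, 0.1245]
tool_rot: [-0.002, 0.707, 0.707, -0.002]
force: [-0.5, -0.5, 0.1]
grip_width: 0.0879
```

jog_arm --pt "0 0 -0.35 0 0 0 1" --pt "-0.2 -0.2 -0.2 0 0 0 1" --pt "-0.3 -0.23 0 0 0 0 1" --pt "-0.3 -0.23 0 0 0 0 1" --pt "-0.3 -0.23 0 0 0 0 1"

```text
time: 18.73
ee_pos: [0.5131, -0.0883, 0.1821]
tool_rot: [0.001, 0.707, 0.708, 0.0]
force: [1.6, -1.1, 0.8]
grip_width: 0.0879
```

jog_arm --pt "-0.3 -0.23 0 0 0 0 1" --pt "-0.3 -0.23 0 0 0 0 1" --pt "-0.3 -0.23 0 0 0 0 1" --pt "-0.3 -0.2 0 0 0 0 1" --pt "-0.3 -0.05 0 0 0 0 1"

```text
time: 19.15
ee_pos: [0.4165, -0.2382, 0.181]
tool_rot: [-0.001, 0.707, 0.707, -0.0]
force: [0.3, 0.1, 0.1]
grip_width: 0.088
```

jog_arm --pt "-0.08 0 0.2 0 0 0 1" --pt "0 0 0.3 0 0 0 1" --pt "0 0 0.2 0 0 0 1" --pt "0 0 0 0 0 0 1" --pt "0 0 0 0 0 0 1"

```text
time: 19.57
ee_pos: [0.4185, -0.2449, 0.1102]
tool_rot: [-0.002, 0.707, 0.707, -0.0]
force: [-0.1, 0.2, 0.1]
grip_width: 0.0882
```

```bash
python3 - <<'E'
from h import *
rel(.42,-.2456,.014)
a=grab_frame('scene');b=grab_frame('top')
cv2.imwrite('pics/s5.png',cv2.resize(a[120:300,160:420,::-1],None,fx=3,fy=3))
for n,f in(('scene',a),('top',b)):
    print(n,[c.round(1).tolist() for c,s in caps(f) if (s[1]>130 and s[0]<450)])
E
```

```text
t 19.57 p [ 0.4185 -0.2449  0.1102] yaw of y deg -0.01 tilt 0.19 grip 0.0882 F [-0.1  0.2  0.1]
to go tool x,y,z (units of 10cm): [-0.008  0.018  0.962]
scene [[336.4, 197.2], [306.8, 207.5], [205.0, 212.0], [274.4, 218.6]]
top [[387.0, 155.3], [345.8, 160.3], [417.5, 242.4]]
```

View pics/s5.png

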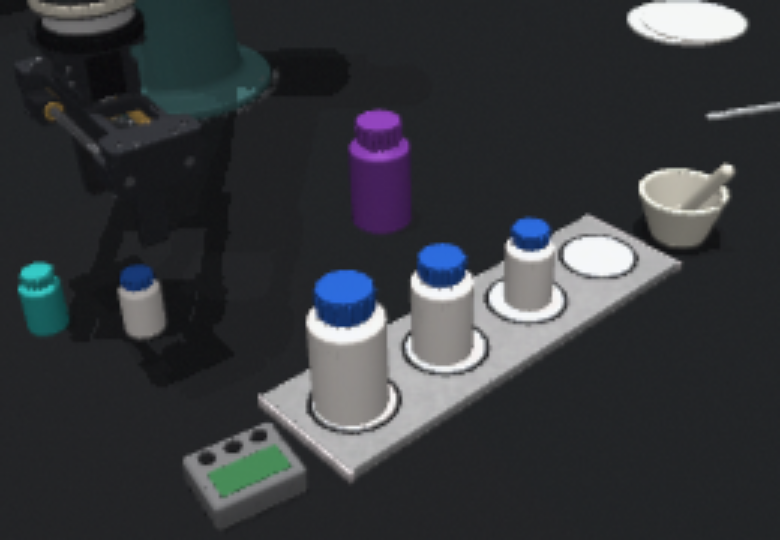

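The small bottle stands upright in ring_2. The gripper is over the white smallest bottle (140,300 in the crop); the turquoise look-alike (45,298) is about 60 mm off to -y, so it's clear. Descend.

jog_arm --pt "0 0 0.15 0 0 0 1" --pt "0 0 0.25 0 0 0 1" --pt "0 0 0.25 0 0 0 1" --pt "0 0 0.15 0 0 0 1" --pt "0 0 0.1 0 0 0 1"

```text
time: 20.08
ee_pos: [0.4202, -0.2455, 0.0212]
tool_rot: [0.0, 0.707, 0.707, 0.0]
force: [-0.7, -0.2, 0.5]
grip_width: 0.0883
```

jog_arm --pt "0 0 0.02 0 0 0 1" --pt "0 0 0 0 0 0 1" --pt "0 0 0 0 0 0 -1" --pt "0 0 0 0 0 0 -1" --pt "0 0 0 0 0 0 -1"

```text
time: 20.5
ee_pos: [0.4207, -0.2462, 0.0205]
tool_rot: [0.001, 0.707, 0.707, 0.0]
force: [-0.1, 0.5, 0.2]
grip_width: 0.0701
```

jog_arm --pt "0 0 0 0 0 0 -1" --pt "0 0 0 0 0 0 -1" --pt "0 0 0 0 0 0 -1" --pt "0 0 0 0 0 0 -1" --pt "0 0 0 0 0 0 -1"

```text
time: 20.92
ee_pos: [0.4195, -0.2455, 0.0192]
tool_rot: [-0.0, 0.707, 0.707, -0.0]
force: [-0.8, -0.3, 0.4]
grip_width: 0.0368
```

The grasp height is about 38 mm, close to the shoulder at 41 mm. I'll reopen, go 7 mm lower and grip again.

jog_arm --pt "0 0 0 0 0 0 0.2" --pt "0 0 0 0 0 0 0.2" --pt "0 0 0.04 0 0 0 0.2" --pt "0 0 0.03 0 0 0 0.2" --pt "0 0 0 0 0 0 0.2"

```text
time: 21.33
ee_pos: [0.419, -0.2451, 0.0113]
tool_rot: [-0.001, 0.707, 0.707, -0.0]
force: [0.2, -0.3, 0.5]
grip_width: 0.0526
```

jog_arm --pt "0 0 0 0 0 0 -1" --pt "0 0 0 0 0 0 -1" --pt "0 0 0 0 0 0 -1" --pt "0 0 0 0 0 0 -1" --pt "0 0 0 0 0 0 -1"

```text
time: 21.75
ee_pos: [0.4196, -0.2455, 0.0123]
tool_rot: [0.0, 0.707, 0.707, 0.0]
force: [0.3, 0.5, -0.2]
grip_width: 0.0332
```

jog_arm --pt "0 0 0 0 0 0 -1" --pt "0 0 0 0 0 0 -1" --pt "0 0 0 0 0 0 -1"

```text
time: 22.0
ee_pos: [0.4196, -0.2455, 0.0122]
tool_rot: [0.0, 0.707, 0.707, -0.0]
force: [-0.8, -0.6, 0.0]
grip_width: 0.0333
```

```bash
python3 - <<'E'
from h import *
rel(.5944,.118,.026)
print(tri((336.4,197.2),plane('top',(0,0),0)[:2]) if 0 else plane('scene',(336.4,197.2),.0795))
b=grab_frame('top'); a=grab_frame('scene')
for n,f in(('scene',a),('top',b)):
    print(n,[c.round(1).tolist() for c,s in caps(f) if (s[1]>130 and s[0]<450)])
E
```

```text
t 22.0 p [ 0.4196 -0.2455  0.0122] yaw of y deg 0.0 tilt 0.0 grip 0.0333 F [-0.8 -0.6  0. ]
to go tool x,y,z (units of 10cm): [ 3.635  1.749 -0.138]
[0.6021896  0.02469659 0.0795    ]
scene [[336.4, 197.2], [306.8, 207.5], [274.4, 218.6]]
top [[387.0, 155.4], [346.2, 160.1]]
```

jog_arm --pt "0 0 -0.1 0 0 0 -1" --pt "0 0 -0.25 0 0 0 -1" --pt "0 0 -0.35 0 0 0 -1" --pt "0 0 -0.35 0 0 0 -1" --pt "0.1 0.05 -0.3 0 0 0 -1"

```text
time: 22.52
ee_pos: [0.4245, -0.2366, 0.1501]
tool_rot: [0.001, 0.707, 0.707, -0.0]
force: [0.6, -0.3, 0.2]
grip_width: 0.0332
```

jog_arm --pt "0.2 0.1 -0.05 0 0 0 -1" --pt "0.3 0.15 0 0 0 0 -1" --pt "0.3 0.15 0 0 0 0 -1" --pt "0.3 0.15 0 0 0 0 -1" --pt "0.3 0.15 0 0 0 0 -1"

```text
time: 22.93
ee_pos: [0.4951, -0.0942, 0.1534]
tool_rot: [0.001, 0.707, 0.707, 0.0]
force: [0.5, -0.6, -0.3]
grip_width: 0.0329
```

jog_arm --pt "0.3 0.15 0 0 0 0 -1" --pt "0.3 0.15 0 0 0 0 -1" --pt "0.3 0.15 0 0 0 0 -1" --pt "0.3 0.15 0 0 0 0 -1" --pt "0.3 0.15 0 0 0 0 -1"

```text
time: 23.35
ee_pos: [0.5701, 0.0562, 0.1531]
tool_rot: [0.0, 0.707, 0.707, 0.0]
force: [0.4, 0.2, 0.0]
grip_width: 0.0333
```

jog_arm --pt "0.3 0.1 0 0 0 0 -1" --pt "0.2 0.05 0 0 0 0 -1" --pt "0.1 0 0 0 0 0 -1" --pt "0 0 0 0 0 0 -1" --pt "0 0 0 0 0 0 -1"

```text
time: 23.77
ee_pos: [0.584, 0.1142, 0.1523]
tool_rot: [0.0, 0.707, 0.708, -0.0]
force: [-0.3, -0.4, -1.0]
grip_width: 0.0332
```

```bash
python3 - <<'E'
from h import *
rel(.5944,.118,.0245)
E
```

```text
t 23.77 p [0.584  0.1142 0.1523] yaw of y deg 0.07 tilt 0.05 grip 0.0332 F [-0.3 -0.4 -1. ]
to go tool x,y,z (units of 10cm): [0.038 0.104 1.278]
```

jog_arm --pt "0.03 0.1 0.15 0 0 0 -1" --pt "0 0 0.25 0 0 0 -1" --pt "0 0 0.3 0 0 0 -1" --pt "0 0 0.25 0 0 0 -1" --pt "0 0 0.15 0 0 0 -1"

```text
time: 24.18
ee_pos: [0.592, 0.1151, 0.0393]
tool_rot: [-0.001, 0.708, 0.706, -0.002]
force: [0.7, -0.1, -0.5]
grip_width: 0.0332
```

jog_arm --pt "0 0 0.06 0 0 0 -1" --pt "0 0 0.03 0 0 0 -1" --pt "0 0 0 0 0 0 -1" --pt "0 0 0 0 0 0 -1"

```text
time: 24.52
ee_pos: [0.5956, 0.117, 0.0346]
tool_rot: [0.001, 0.707, 0.707, 0.001]
force: [0.2, 0.4, -0.7]
grip_width: 0.033
```

```bash
python3 - <<'E'
from h import *
rel(.5944,.118,.0242)
a=grab_frame('scene')
cv2.imwrite('pics/s6.png',cv2.resize(a[120:300,200:440,::-1],None,fx=3,fy=3))
E
```

```text
t 24.52 p [0.5956 0.117  0.0346] yaw of y deg -0.04 tilt 0.12 grip 0.033 F [ 0.2  0.4 -0.7]
to go tool x,y,z (units of 10cm): [ 0.01  -0.012  0.104]
```

View pics/s6.png

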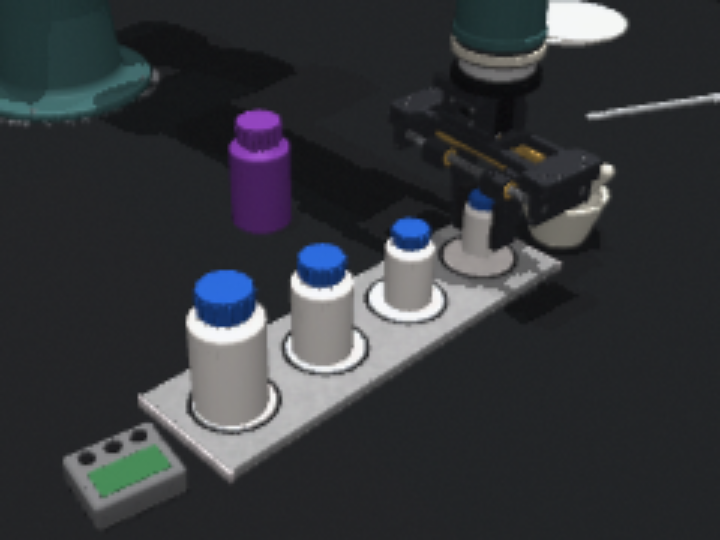

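The smallest bottle is just above ring_1, and the gripper is clear of the mortar and of the small bottle.

jog_arm --pt "0 -0.01 0.03 0 0 0 -1" --pt "0 0 0.03 0 0 0 -1" --pt "0 0 0.02 0 0 0 -1" --pt "0 0 0.01 0 0 0 -1" --pt "0 0 0 0 0 0 -1"

```text
time: 24.98
ee_pos: [0.5935, 0.1176, 0.0242]
tool_rot: [-0.0, 0.707, 0.707, -0.0]
force: [-0.2, 0.0, 0.7]
grip_width: 0.033
```

jog_arm --pt "0 0 0.01 0 0 0 -1" --pt "0 0 0 0 0 0 -1" --pt "0 0 0 0 0 0 -1"

```text
time: 25.23
ee_pos: [0.5935, 0.1176, 0.0242]
tool_rot: [-0.0, 0.707, 0.707, -0.0]
force: [-2.1, -1.2, 6.1]
grip_width: 0.0333
```

jog_arm --pt "0 0 -0.005 0 0 0 -1" --pt "0 0 0 0 0 0 -0.4" --pt "0 0 0 0 0 0 0" --pt "0 0 0 0 0 0 1" --pt "0 0 0 0 0 0 1"

```text
time: 25.65
ee_pos: [0.5936, 0.1175, 0.0234]
tool_rot: [0.0, 0.707, 0.707, 0.0]
force: [0.1, 0.0, 0.1]
grip_width: 0.0511
```

jog_arm --pt "0 0 0 0 0 0 1" --pt "0 0 0 0 0 0 1" --pt "0 0 -0.2 0 0 0 1" --pt "0 0 -0.3 0 0 0 1" --pt "0 0 -0.35 0 0 0 1"

```text
time: 26.07
ee_pos: [0.5914, 0.1171, 0.1069]
tool_rot: [-0.002, 0.707, 0.707, -0.002]
force: [0.7, -0.4, 0.1]
grip_width: 0.0845
```

jog_arm --pt "0 0 -0.35 0 0 0 1" --pt "0 -0.2 -0.3 0 0 0 1" --pt "0.1 -0.3 -0.2 0 0 0 1" --pt "0.3 -0.3 0 0 0 0 1" --pt "0.3 -0.3 0 0 0 0 1"

```text
time: 26.48
ee_pos: [0.4852, 0.1866, 0.1962]
tool_rot: [0.001, 0.708, 0.706, 0.002]
force: [0.6, 0.9, -0.7]
grip_width: 0.0884
```

jog_arm --pt "0.35 -0.2 0 0 0 0 1" --pt "0.35 0 0 0 0 0 1" --pt "0.35 0 0 0 0 0 1" --pt "0.2 0 0 0 0 0 1" --pt "0 0 0 0 0 0 1"

```text
time: 26.9
ee_pos: [0.4643, 0.3152, 0.1939]
tool_rot: [-0.0, 0.706, 0.708, 0.001]
force: [0.5, -0.9, 0.5]
grip_width: 0.0881
```

```bash
python3 - <<'E'
from h import *
rel(.5944,.118,.0242)
a=grab_frame('scene');b=grab_frame('top')
cv2.imwrite('pics/s7.png',np.vstack([cv2.resize(a[150:290,210:430,::-1],(700,330)),cv2.resize(b[130:220,190:450,::-1],(700,242))]))
ca=[c for c,s in caps(a) if s[1]>130 and s[0]<450];cb=[c for c,s in caps(b) if s[1]>100]
ca.sort(key=lambda c:-c[0]);cb.sort(key=lambda c:c[0])
print(len(ca),len(cb))
rings=[(.5944,.1172),(.6028,.0225),(.6107,-.0722),(.619,-.167)]
for p,q,r in zip(ca,cb,rings):
    X,e=tri(p,q);print(p.round(1),q.round(1),X.round(4),round(e,4),"off mm",((X[:2]-r)*1000).round(1))
    X0=np.array(X)
for n,f0,f in(("scene",cv2.imread('pics/scene0.png')[:,:,::-1],a),("top",cv2.imread('pics/top0.png')[:,:,::-1],b)):
    for nm,r in {"scene":{"mortar":(170,210,368,408),"timer":(258,295,218,264)},"top":{"mortar":(148,192,205,245),"timer":(143,175,404,440)}}[n].items():
        print(n,nm,"mean diff",np.abs(f0[r[0]:r[1],r[2]:r[3]].astype(int)-f[r[0]:r[1],r[2]:r[3]]).mean().round(2))
E
```

```text
t 26.9 p [0.4643 0.3152 0.1939] yaw of y deg 0.21 tilt 0.12 grip 0.0881 F [ 0.5 -0.9  0.5]
to go tool x,y,z (units of 10cm): [-1.98   1.292  1.695]
4 0
scene mortar mean diff 2.53
scene timer mean diff 0.57
top mortar mean diff 17.61
top timer mean diff 19.22
```

View pics/s7.png

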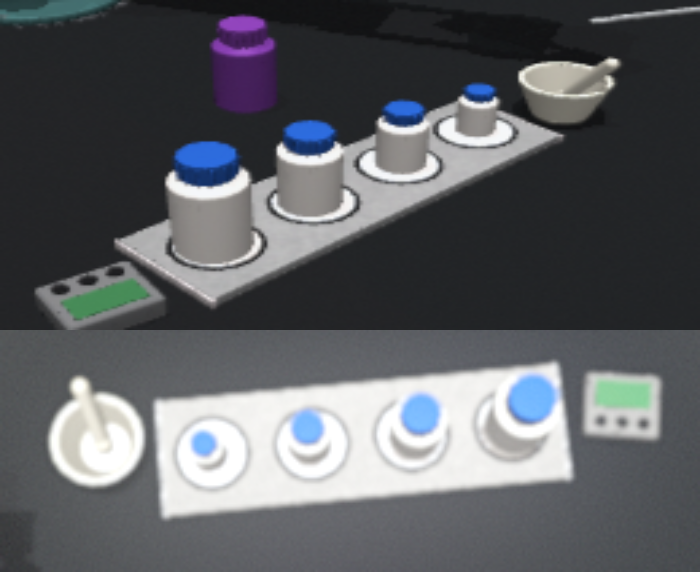

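All four bottles stand upright inside their circles, in order. The top camera's exposure changed, so my cap mask found nothing there and the top-view mortar and timer differences mean nothing. I'll relax the mask and measure again.

```bash
python3 - <<'E'
from h import *
a=grab_frame('scene');b=grab_frame('top')
ca=[c for c,s in caps(a) if s[1]>130 and s[0]<450];cb=[c for c,s in blobs(b,(100,100,100),(125,255,255)) if 130<s[1]<220 and 240<s[0]<420]
ca.sort(key=lambda c:-c[0]);cb.sort(key=lambda c:c[0])
print(len(ca),len(cb))
rings=[(.5944,.1172),(.6028,.0225),(.6107,-.0722),(.619,-.167)]
for p,q,r in zip(ca,cb,rings):
    X,e=tri(p,q);print(X.round(4),round(e,4),"off mm",((X[:2]-r)*1000).round(1))
f0=cv2.imread('pics/top0.png')[:,:,::-1].copy()
for nm,(y0,y1,x0,x1) in {"mortar":(145,195,200,245),"timer":(140,178,403,440)}.items():
    g=[cv2.cvtColor(f[y0:y1,x0:x1].copy(),cv2.COLOR_RGB2GRAY).astype(np.float32) for f in (f0,b)]
    print(nm,cv2.phaseCorrelate((g[0]-g[0].mean())/g[0].std(),(g[1]-g[1].mean())/g[1].std()))
E
```

```text
4 4
[0.5931 0.1182 0.0645] 0.0016 off mm [-1.3  1. ]
[0.6029 0.0239 0.0801] 0.0004 off mm [0.1 1.4]
[ 0.6101 -0.0752  0.0955] 0.0007 off mm [-0.6 -3. ]
[ 0.6185 -0.1693  0.1113] 0.0005 off mm [-0.5 -2.3]
mortar ((0.5772158318691325, 0.15824945725310258), 0.8457137875027126)
timer ((0.02357890187297329, 0.059948137128980505), 1.017058340013027)
```

```bash
python3 -c "
from station import *
print(state()['qd'].round(3));print(finish_job())"
```

```text
[-0.013 -0.005  0.005  0.001 -0.001  0.002]
the job is handed in; nothing more can be done
None
```

All four white bottles are on the strip in order of size, and I handed the job in at about 27 s of the 112 s allowed. The mortar stood at the +y end, so the smallest went on ring_1, small on ring_2, large on ring_3 and the largest on ring_4. I lowered each one until the wrist force showed contact before releasing it. On the smallest I regripped 7 mm lower, because the first closing was near the shoulder.

**Position:** the last two-view triangulation put each bottle within about 3 mm of its ring's centre (the limit is 14 mm). By eye in the last pictures all four stood upright.

**Mortar and timer:** the timer showed no shift in the top view. The mortar showed 0.6 px there (about 1.5 mm), probably from the changed lighting; its limit is 15 mm.

**Checks that failed or disagreed:**
- **Top-view mask:** my first closing check found no caps in the top picture because the camera's exposure had changed. I repeated it with a looser colour mask, and the figures above come from that.
- **Cap heights:** the triangulated heights read about 3–5 mm above the nominal middle of the caps. I put that down to the colour mask favouring the cap tops, and it did not affect the size order.

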